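Lock the fryer filter box with the flat-bladed cover key

ROBOT

A 7-joint arm with a two-finger parallel gripper is mounted at the origin on the work surface. World frame = base frame: x ahead of the robot, y to its left, z up, the work surface at z = 0. Lengths are in m, angles in rad, forces in N, time in s.
With the tool pointing down it reaches from about 0.4 to 0.9 m from the base axis. Payload 5.6 kg.
Tool frame: the origin (TCP) lies midway between the tips of the shut fingers; the grasp point (between the pads) lies 19 mm behind it; y points along the fingers, z is the direction in which the jaws open and shut, and the axes are right-handed (so a half turn about y gives the same grasp; the last joint's range is limited). The gripper opens to 92 mm and grips with 3 to 60 N. Pads are 20 mm wide; open, the fingers measure 128 mm over their backs; the gripper's body (75 mm by 189 mm) begins 69 mm behind the grasp point.
Start: joints at [-1.302, 0.468, -0.012, 1.603, 0.006, 1.071, -0.056], TCP at [0.199, 0.619, 0.215] pointing down, gripper open.
Joint ranges: [-2.53, 2.53], [-0.31, 2.02], [-1.57, 1.55], [0.28, 2.44], [-1.29, 4.43], [0.15, 1.84], [-2.92, 2.92]. Speed limits (rad/s): [2.57, 2.57, 3.14, 3.14, 3.14, 3.14, 3.14].

INTERFACE

Orientations are given as a 3x3 rotation matrix whose columns are the frame's x, y, z axes.
In Python, from station import env, effector, solver, viewer, workorder, search_frame, tip_of gives the robot as it stands. Calls block until the motion is done:
- env.reach(position, orientation): joint-space move of the TCP to a pose.
- env.movel(position, frame=None, rate=0.15): straight line of the TCP; frame=None keeps the orientation; rate is the mean speed in m/s.
- env.goto_joints(angles): joint-space move.
- effector.release() and effector.grasp(squeeze=None): open the fingers fully, or close them until they stop; squeeze is the grip in N (None keeps the last).
- env.pause(seconds).
- solver.inverse_kinematics(position, orientation): joint angles nearest the present ones, or None.
- env.sense(): the state.
- viewer.read_camera(name): name is "side" or "top"; returns (picture, depth): 400x640x3 uint8, red, green, blue; 400x640 float32, m along the optical axis (not along the pixel's ray), 0 where there is no reading.
- viewer.camera_info(name): a dict with "intrinsics" (3x3 intrinsics, pixels), "dist_coeffs" ([k1, k2, p1, p2, k3] as OpenCV has them; the pictures are not rectified), "eye" and "rotation" of the camera in the world. Camera axes: x right, y up, looking along -z (the intrinsics and any distortion apply to the point x, -y, -z); pixel columns grow to the right and rows downward; lengths in m; the calibration is good to about 2 mm. A picture is of the moment at which its call begins. camera_info takes no time and is no camera call.
A pose or a line that the arm cannot do raises env.PlanningError and nothing moves.
- workorder.finish_job(): hands the job in, once; it reports no verdict.
Trained networks look in the newest picture that a camera, given by its name, has taken for a name from the list of things; names that differ only in an ending like _2 or _b are one class to them, and where a whole thing is asked for, a point or a joint stands for the part that bears it (a point fixed in the world has none). Each returns a list of dicts, best first, with "score" (0 to 1); they miss things now and then, are a little off and sometimes report something else, mostly with a low value. They report only what shows in the picture. A call takes as long as a camera call. They do not tell look-alikes from the thing itself.
- search_frame(camera, name): "at" ([x, y, z] in m, in world coordinates, good to about 4 mm: the middle of the surface that is visible of it).
- tip_of(camera, name): "at" ([x, y, z] in m, in world coordinates, good to about 4 mm: a listed point, or the origin of a listed thing).
The state is a dict: "t": time; "joint_positions": joint angles; "joint_velocities": joint speeds; "tau": joint torques, N m; "ee_pos": TCP position; "tcp_rot": TCP orientation; "wrist_force": force on the tool from outside, world axes, zero at the start; "moment": the same for the moment, N m; "gripper_width": finger opening in m.
Only numpy, scipy, OpenCV 4.12 (cv2) and the standard library are available. Lean on these libraries where they do the work, as an engineer would, in place of code of your own. Each camera call takes 0.05 s, during which the arm holds its last target.

TASK

Lock the cover of the fryer's filter box: take the flat-bladed key from its stand, set the blade in the slot of the cam lock and turn it a quarter turn clockwise (seen from above) until the cam is fully home against its stop. Then put the key back upright on the stand it came from and let go.

Things in the scene. Friction and masses are not known exactly. Their poses are not given: they have to be found in the camera images.
- cam (a joint): Cam lock on the cover (76 mm high) of a low 220 x 300 mm steel box: dark disc 64 mm across, a slot right across it, a tongue at its foot out to 80 mm along the slot. Rad: 0 open, grows clockwise seen from above, 1.571 home at a hard stop, tongue under the keeper lip on the far rim. Starts at 0 to 0.2; stiff (0.12 N m), stays where left. The round black cap beside it is only a vent.
- cam_slot (a point): Middle of the slot's floor, on the cam's vertical axis, about 86 mm above the bench; turns with the cam. z up, y along the slot towards the tongue's end. Slot 12 mm wide, 18 mm deep, open at both ends; sloped edges widen its mouth to 20 mm. The key's blade has about 9 degrees of play in it either way, so turn a little over a quarter turn.
- key: Flat-bladed key, loose, 0.2 kg, upright. Origin: middle of the blade's lower edge; z up, y along the blade's width. Blade 44 (y) x 5 mm (x), z 0 to 45; flange 88 (y) x 30 (x), z 45 to 50; black flat handle 34 (y) x 16 (x), z 50 to 110: grip it across x. A key with round shank and round handle in a like stand is the wrong one; the two may change places.
- key_stand: Stand of the flat-bladed key, fixed: base 60 x 100 mm, two cheeks with a 60 mm gap between them along y, each 14 (y) x 40 mm (x), tops 60 mm above the bench. Origin: centre of its underside, z up. The blade hangs in the gap, its width along the stand's y, the flange resting on both cheeks: the key's origin is then 15 mm above the stand's.
Things that resemble listed ones, but are neither listed nor needed, are in the scene too. What is shaped like the key but blue or pink is not meant.

How it is judged:
By the outcome, as a careful person would: the job done as asked, in the order asked, and still so for the second after the job is handed in, with the robot touching nothing.
It also fails if it takes over 54 s, if anything falls off the work surface, if the arm or the gripper's body presses on something with over 40 N, if the wrist force passes 120 N, or if a joint passes its speed limit or range.

## Working session

There is one attempt and no reset: what is moved stays moved. The work goes in short steps, each a Python script; the robot and the scene stay as the last script left them, time stands still between calls to the robot, and variables do not carry over. Pictures are saved under pics/ and viewed, and the job is handed in when it is done.

```bash
ls; mkdir -p pics; python3 - <<'E'
from station import env, effector, solver, viewer, workorder, search_frame, tip_of
import cv2
for c in ("side","top"):
    p,d=viewer.read_camera(c); cv2.imwrite(f"pics/{c}0.png",p[:,:,::-1])
    i=viewer.camera_info(c); print(c,i)
    for n in ("cam","cam_slot","key","key_stand"):
        print(n,"S",[(x['score'],x['at']) for x in search_frame(c,n)][:4] if n!="cam_slot" else "")
        print(n,"T",[(x['score'],x['at']) for x in tip_of(c,n)][:4] if n!="cam" else "")
print(env.sense())
E
```

```text
pics
side {'intrinsics': array([[378.89810345,   0.        , 319.01897801],
       [  0.        , 378.89810345, 199.20939187],
       [  0.        ,   0.        ,   1.        ]]), 'dist_coeffs': array([-0.09137631,  0.        ,  0.        ,  0.        ,  0.        ]), 'eye': array([0.31562736, 0.32509677, 0.56081086]), 'rotation': array([[-0.90696993,  0.30804315, -0.28725419],
       [-0.42103555, -0.64427818,  0.63846276],
       [ 0.01160247,  0.70001075,  0.71403805]])}
cam S [(0.87, [0.6087, 0.0879, 0.1032])]
cam T 
cam_slot S 
cam_slot T [(0.75, [0.6254, 0.0757, 0.0872])]
key S [(0.86, [0.3915, -0.124, 0.0496]), (0.74, [0.5209, -0.1515, 0.0624]), (0.74, [0.5881, -0.3626, 0.0518])]
key T [(0.8, [0.5922, -0.3686, -0.0005]), (0.69, [0.3951, -0.1396, 0.0003]), (0.67, [0.5235, -0.1562, 0.0153])]
key_stand S [(0.94, [0.5146, -0.1364, 0.0077])]
key_stand T [(0.88, [0.5236, -0.156, 0.0019])]
top {'intrinsics': array([[380.8096778,   0.       , 321.0473302],
       [  0.       , 380.8096778, 195.1455596],
       [  0.       ,   0.       ,   1.       ]]), 'dist_coeffs': array([-0.0616731
[... 837 characters left out ...]
int_velocities': array([-2.42897693e-04, -1.72012001e-03, -6.73294460e-05,  1.26878248e-03,
       -5.91018145e-04,  3.08556948e-04,  7.22047154e-04]), 'tau': array([-1.33560181e-03, -5.20259571e+01, -1.31736827e-02, -2.44013268e+01,
       -5.66940894e-02,  1.12424599e-02,  2.60930852e-05]), 'ee_pos': array([0.19941944, 0.61865482, 0.21461151]), 'tcp_rot': array([[ 9.51760999e-01,  1.44101358e-05,  3.06840349e-01],
       [-3.06840350e-01,  4.93961639e-05,  9.51760998e-01],
       [-1.44173094e-06, -9.99999999e-01,  5.14349534e-05]]), 'wrist_force': array([-0.30562922, -0.11364131, -0.25989634]), 'moment': array([-0.0748565 , -0.0030872 , -0.06681919]), 'gripper_width': 0.09164057476813196}
```

View pics/side0.png

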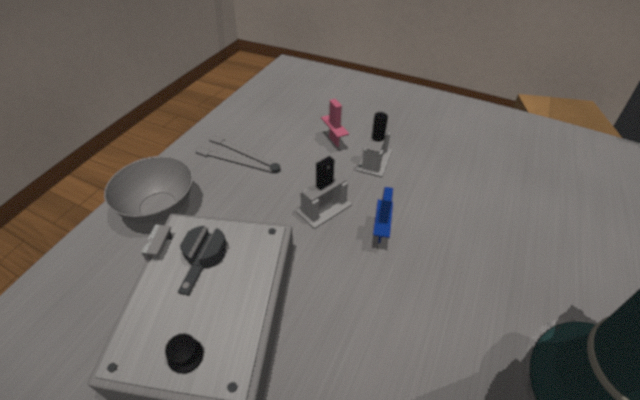

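View pics/top0.png

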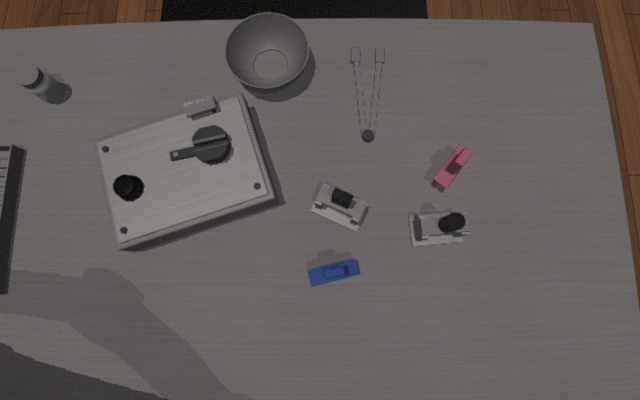

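Both pictures show three black- or colour-handled keys in the running. The black flat handle is at side (325,172) / top (342,198). The black round handle is at side (379,126) / top (452,222). The blue and pink look-alikes are at top (335,271) and (451,167). The first has a flat rectangular handle and a flange across two cheeks, so it fits. I'll confirm it in a crop and measure from depth.

```bash
cat > h.py <<'E'
from station import env, effector, solver, viewer, workorder, search_frame, tip_of
import cv2, numpy as np
def cloud(c):
    p,d=viewer.read_camera(c); i=viewer.camera_info(c)
    v,u=np.mgrid[0:400,0:640]
    n=cv2.undistortPointsIter(np.stack([u.ravel(),v.ravel()],1).astype(np.float64).reshape(-1,1,2),i['intrinsics'],i['dist_coeffs'],None,None,(3,50,1e-10)).reshape(-1,2)
    dd=d.ravel().astype(float)
    P=np.stack([n[:,0]*dd,-n[:,1]*dd,-dd],1)@i['rotation'].T+i['eye']
    return p,d,P.reshape(400,640,3)
def proj(c,X):
    i=viewer.camera_info(c); q=(np.atleast_2d(X)-i['eye'])@i['rotation']
    q=q*[1,-1,-1]
    return cv2.projectPoints(q,np.zeros(3),np.zeros(3),i['intrinsics'],i['dist_coeffs'])[0].reshape(-1,2)
E
python3 - <<'E'
from h import *
ims=[]
for c in ("side","top"):
    p,d,P=cloud(c); np.savez(f"pics/{c}.npz",p=p,d=d,P=P)
    for nm,X in (("key",[.52,-.156,.08]),("cam",[.622,.077,.09])):
        u,v=proj(c,X)[0].astype(int); u=max(u,45);v=max(v,35)
        k=p[v-37:v+37,u-50:u+50]; ims.append(cv2.resize(k,(400,296),interpolation=cv2.INTER_CUBIC))
    # masks
    r=lambda x,y,R:(np.hypot(P[...,0]-x,P[...,1]-y)<R)&(d>0)
    def rep(n,m):
        q=P[m][:,:2]
        if len(q)<6: print(c,n,len(q));return
        R=cv2.minAreaRect((q*1000).astype(np.float32)); print(c,n,len(q),"rect",np.round(R[0],1),np.round(R[1],1),round(R[2],1),"zmed",round(float(np.median(P[m][:,2])),4))
    K=r(.52,-.156,.07); z=P[...,2]
    rep("handle",K&(z>.075)); rep("handletop",K&(z>.119)); rep("flange",K&(z>.057)&(z<.069)); rep("all",K&(z>.004)); rep("base",K&(z>.004)&(z<.02))
    C=r(.622,.077,.045); rep("disc",C&(z>.098)); rep("slotfloor",C&(z>.08)&(z<.094)&r(.622,.077,.024))
    T=r(.622,.077,.095)&(z>.079)&(z<.096)&(p.astype(int).sum(2)<180); rep("tongue+",T)
ims=np.vstack([np.hstack(ims[:2]),np.hstack(ims[2:])]); cv2.imwrite("pics/crop.png",ims[:,:,::-1])
E
```

```text
side handle 480 rect [ 520.7 -155.7] [34.9 16.8] 62.8 zmed 0.1074
side handletop 152 rect [ 520.6 -156. ] [34.3 16.6] 62.7 zmed 0.1244
side flange 467 rect [ 520.6 -155.7] [88.  40.7] 64.8 zmed 0.0646
side all 2193 rect [ 520.5 -154.9] [99.5 59.4] 65.1 zmed 0.0468
side base 675 rect [ 520.5 -154.9] [99.5 59.4] 65.1 zmed 0.0064
side disc 1007 rect [622.7  76.2] [62.9 62. ] 11.8 zmed 0.1048
side slotfloor 131 rect [626.1  78.4] [ 7.3 46.7] 14.8 zmed 0.0878
side tongue+ 431 rect [644.5  99.2] [ 98.7 105.9] 83.4 zmed 0.0877
top handle 290 rect [ 521.2 -157.5] [33.8 16.6] 65.2 zmed 0.1229
top handletop 195 rect [ 521.3 -157.4] [33.3 16.4] 63.2 zmed 0.1236
top flange 638 rect [ 521.3 -157.6] [87.9 40.1] 65.1 zmed 0.0635
top all 1435 rect [ 521.2 -157.5] [99.7 60.1] 65.4 zmed 0.0629
top base 440 rect [ 521.2 -157.5] [99.7 60.1] 65.4 zmed 0.0053
top disc 816 rect [622.3  75.1] [63.4 59.8] 11.9 zmed 0.1033
top slotfloor 137 rect [625.2  77.3] [ 8.2 46.7] 12.4 zmed 0.0864
top tongue+ 484 rect [629.8 103.9] [103.1 109. ] 23.1 zmed 0.0853
```

View pics/crop.png

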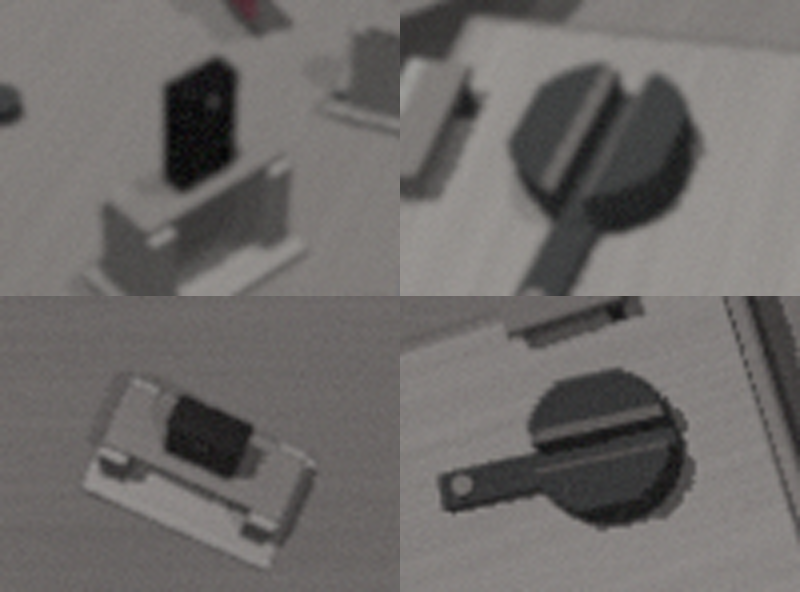

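The crop confirms it: a flat black handle, with the flange lying on two cheeks. In the top view the cam's slot and tongue run left and slightly down. Next I'll check the box axis and plan the IK.

```bash
cat >> h.py <<'E'
def frame(a):  # tool down, jaws along world angle a (rad)
    z=np.array([np.cos(a),np.sin(a),0]); y=np.array([0,0,-1.]); return np.stack([np.cross(y,z),y,z],1)
KEY=np.array([.521,-.1564]); CAM=np.array([.6225,.0757]); KA=np.deg2rad(65.2)
E
python3 - <<'E'
from h import *
for c in ("side","top"):
    D=np.load(f"pics/{c}.npz"); p,d,P=D['p'],D['d'],D['P']; z=P[...,2]
    m=(d>0)&(abs(z-.077)<.006)&(np.abs(P[...,0]-.58)<.25)&(P[...,1]>-.05)&(P[...,1]<.45)
    m=cv2.morphologyEx(m.astype(np.uint8),cv2.MORPH_OPEN,np.ones((5,5)))>0
    R=cv2.minAreaRect((P[m][:,:2]*1000).astype(np.float32)); print(c,"box",R)
    # tongue: dark px, radius 38..80 from CAM, low
    r=np.hypot(P[...,0]-CAM[0],P[...,1]-CAM[1]); a=np.degrees(np.arctan2(P[...,1]-CAM[1],P[...,0]-CAM[0]))
    t=(d>0)&(r>40)*0+((d>0)&(r>.045)&(r<.08)&(p.astype(int).sum(2)<200)&(abs(a-103)<25)&(z>.07)); t=t.astype(bool)
    print("tongue",t.sum(),np.median(a[t]),np.percentile(a[t],[5,95]),np.median(z[t]))
# IK both options
for off in (-90,90):
    for n,xy,ang,zz in (("key",KEY,65.2,.086),("keyup",KEY,65.2,.27),("camup",CAM,103,.27),("cam",CAM,103,.16),("camturn",CAM,0,.16)):
        q=solver.inverse_kinematics(np.r_[xy,zz],frame(np.deg2rad(ang+off))); print(off,n,None if q is None else np.round(q,2))
E
```

```text
side box ((587.3870239257812, 138.2135467529297), (205.21609497070312, 280.483154296875), 18.22576141357422)
tongue 139 107.40593608313283 [ 98.95837312 111.37075726] 0.08429645028953792
top box ((648.7498168945312, 211.12213134765625), (368.63153076171875, 381.16021728515625), 18.48736000061035)
tongue 151 106.00614070233975 [ 96.95603683 111.99443583] 0.0835289222180301
-90 key [-0.49  0.65  0.97  2.01 -0.71  0.87  0.44]
-90 keyup [-0.56  0.32  0.99  1.85 -0.29  1.13  0.1 ]
-90 camup [-0.61  0.41  0.58  1.63 -0.24  1.17  0.26]
-90 cam [-0.58  0.53  0.55  1.74 -0.33  0.97  0.33]
-90 camturn [-0.69  0.56  0.71  1.75 -0.43  0.99 -1.38]
90 key [ 1.04  0.8  -1.11  1.91  0.86  1.01  2.24]
90 keyup [ 1.17  0.59 -1.31  1.75  0.6   1.28  2.43]
90 camup [-1.02  0.72  1.35  1.66 -0.72  1.36 -2.47]
90 cam [-1.    0.91  1.34  1.76 -0.93  1.27 -2.33]
90 camturn [-0.38  0.49  0.27  1.73 -0.16  0.95  1.53]
```

Box axes are 18.2°/108.2° and the slot is at about 105°, so home is about 18°. Now I'll take the key.

```bash
python3 - <<'E'
from h import *
def st(n):
    s=env.sense(); print(n,round(s['t'],2),np.round(s['ee_pos'],4),np.round(s['joint_positions'],2),"F",np.round(s['wrist_force'],1),"M",np.round(s['moment'],2),"w",round(s['gripper_width'],4))
F=frame(KA-np.pi/2)
env.movel([.199,.619,.30],rate=.25); st("up")
env.reach(np.r_[KEY,.22],F); st("above")
env.movel(np.r_[KEY,.086],rate=.12); st("down")
effector.grasp(50); st("grip")
env.movel(np.r_[KEY,.105],rate=.05); st("lift1")
p,d=viewer.read_camera("side"); cv2.imwrite("pics/lift.png",p[:,:,::-1])
E
```

```text
up 1.29 [0.199  0.6191 0.3008] [-1.31  0.4  -0.01  1.5   0.    1.24 -0.06] F [0.5 0.2 0. ] M [-0.07  0.02 -0.  ] w 0.0919
above 4.25 [ 0.5214 -0.1555  0.2199] [-0.54  0.39  0.98  1.9  -0.38  1.04  0.17] F [ 0.1  0.3 -0.8] M [-0.17  0.1   0.02] w 0.0924
down 5.52 [ 0.5215 -0.1566  0.0866] [-0.39  0.58  0.82  2.   -0.59  0.81  0.33] F [ 0.3 -0.6 -0.3] M [-0.1  0.1  0. ] w 0.0922
grip 6.65 [ 0.5209 -0.1563  0.0859] [-0.39  0.58  0.82  2.   -0.59  0.81  0.33] F [ 1.2 -1.2 -1.1] M [-0.11  0.05 -0.01] w 0.0156
lift1 7.18 [ 0.5211 -0.1562  0.1053] [-0.42  0.55  0.84  1.99 -0.56  0.84  0.31] F [ 0.4  0.4 -2.4] M [-0.06  0.14  0.02] w 0.0157
```

View pics/lift.png

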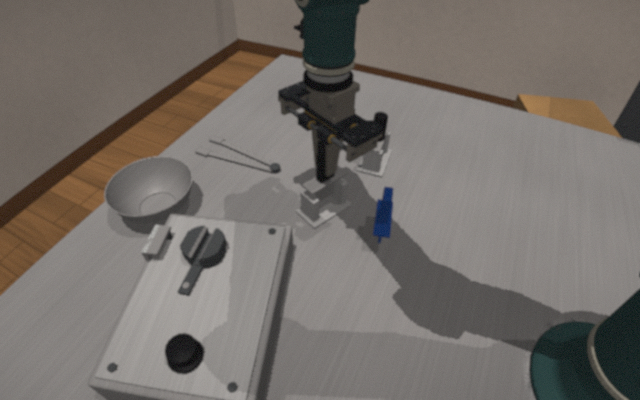

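The key came free of the stand at side (325,165), and the force reads its weight. Next it goes over the cam.

```bash
cat >> h.py <<'E'
def st(n):
    s=env.sense(); print(n,round(s['t'],2),np.round(s['ee_pos'],4),"q7",np.round(s['joint_positions'][6],3),"F",np.round(s['wrist_force'],1),"M",np.round(s['moment'],2),"w",round(s['gripper_width'],4)); return s
E
python3 - <<'E'
from h import *
env.movel(np.r_[KEY,.22],rate=.2)
env.reach(np.r_[CAM,.22],frame(np.deg2rad(15))); st("over")
env.movel(np.r_[CAM,.19],rate=.1); s=st("low")
print(np.degrees(np.arctan2(s['tcp_rot'][1,2],s['tcp_rot'][0,2])))
ims=[]
for c in("side","top"):
    p,d=viewer.read_camera(c); u,v=proj(c,np.r_[CAM,.12])[0].astype(int)
    ims.append(cv2.resize(p[v-45:v+45,u-45:u+45],(400,400),interpolation=cv2.INTER_CUBIC))
cv2.imwrite("pics/over.png",np.hstack(ims)[:,:,::-1])
E
```

```text
over 8.95 [0.6221 0.0727 0.22  ] q7 0.405 F [ 0.1 -0.4 -2.1] M [-0.14  0.05  0.02] w 0.0159
low 9.4 [0.6223 0.0748 0.1898] q7 0.426 F [-0.4 -1.  -2.5] M [-0.09 -0.02 -0.04] w 0.0157
14.915893827116703
```

View pics/over.png

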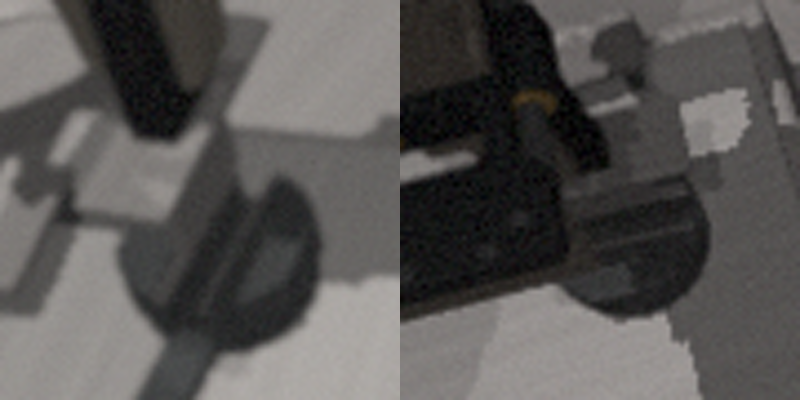

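In the side crop the blade is parallel to the slot and lined up with it. I'll lower it in steps and watch the force.

```bash
python3 - <<'E'
from h import *
for z in (.178,.170,.164,.160):
    env.movel(np.r_[CAM,z],rate=.06); s=st(z)
    if abs(s['wrist_force'][2])>12: print("contact");break
p,d=viewer.read_camera("side"); u,v=proj("side",np.r_[CAM,.12])[0].astype(int)
cv2.imwrite("pics/ins.png",cv2.resize(p[v-45:v+45,u-45:u+45],(400,400),interpolation=cv2.INTER_CUBIC)[:,:,::-1])
E
```

```text
0.178 9.85 [0.6221 0.0758 0.1774] q7 0.434 F [ 0.2  0.  -1.9] M [-0.05  0.04  0.06] w 0.0155
0.17 10.13 [0.6222 0.0757 0.1695] q7 0.44 F [-1.  -0.2 -2.5] M [-0.06  0.04 -0.05] w 0.0159
0.164 10.38 [0.6222 0.0757 0.1635] q7 0.444 F [ 0.5 -0.2 -1.6] M [-0.07  0.04 -0.  ] w 0.0157
0.16 10.63 [0.6223 0.0757 0.1597] q7 0.447 F [ 0.2  0.1 -2. ] M [-0.04  0.04  0.02] w 0.0158
```

View pics/ins.png

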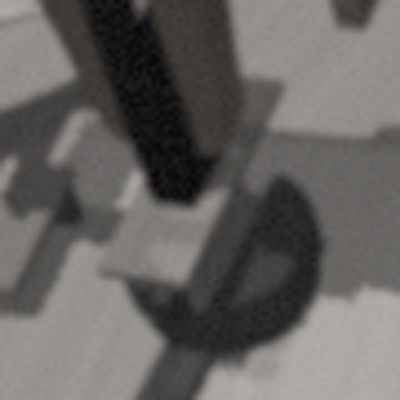

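It went in without contact force. Now turn clockwise, watching the moment.

```bash
python3 - <<'E'
from h import *
q0=env.sense()['joint_positions'].copy()
for a in list(range(10,91,10))+[94,96,98,100,102,104,106]:
    q=q0.copy(); q[6]-=np.deg2rad(a); env.goto_joints(q); s=st(a)
    r=s['tcp_rot']; print("   jaw",round(np.degrees(np.arctan2(r[1,2],r[0,2])),1))
    if abs(s['moment'][2])>.9 or np.linalg.norm(s['wrist_force'])>30: print("stop");break
ims=[]
for c in("side","top"):
    p,d=viewer.read_camera(c); u,v=proj(c,np.r_[CAM,.12])[0].astype(int)
    ims.append(cv2.resize(p[v-55:v+55,u-55:u+55],(400,400),interpolation=cv2.INTER_CUBIC))
cv2.imwrite("pics/turn.png",np.hstack(ims)[:,:,::-1])
E
```

```text
10 10.97 [0.6225 0.0757 0.16  ] q7 0.276 F [ 0.  -0.3 -2.4] M [-0.04  0.06  0.01] w 0.0156
   jaw 5.2
20 11.27 [0.6225 0.0757 0.16  ] q7 0.103 F [-0.5 -1.  -1.6] M [-0.04  0.1   0.03] w 0.0157
   jaw -4.7
30 11.56 [0.6225 0.0757 0.1599] q7 -0.071 F [ 0.1 -0.2 -1.3] M [-0.06 -0.03  0.02] w 0.0158
   jaw -14.6
40 11.85 [0.6226 0.0757 0.16  ] q7 -0.245 F [-0.1  0.2 -2.6] M [-0.05 -0.1  -0.  ] w 0.0157
   jaw -24.6
50 12.14 [0.6226 0.0757 0.16  ] q7 -0.419 F [ 1.4  1.  -1.6] M [-0.07 -0.2   0.03] w 0.0157
   jaw -34.6
60 12.43 [0.6226 0.0757 0.16  ] q7 -0.594 F [ 1.6  0.3 -1.7] M [-0.1  -0.29  0.03] w 0.0157
   jaw -44.6
70 12.72 [0.6226 0.0756 0.16  ] q7 -0.768 F [ 1.8  0.1 -1.8] M [-0.19 -0.36  0.05] w 0.0155
   jaw -54.6
80 13.02 [0.6226 0.0755 0.16  ] q7 -0.943 F [ 1.2 -0.6 -1.2] M [-0.31 -0.34 -0.02] w 0.0155
   jaw -64.6
90 13.31 [0.6225 0.0754 0.16  ] q7 -1.117 F [ 1.6 -1.7 -1.6] M [-0.46 -0.33  0.05] w 0.0157
   jaw -74.6
94 13.56 [0.6225 0.0753 0.16  ] q7 -1.189 F [ 1.7 -1.5 -1.9] M [-0.6  -0.37  0.06] w 0.0157
   jaw -78.7
96 13.81 [0.6225 0.0753 0.16  ] q7 -1.226 F [ 2.2 -3.1 -0.8] M [-0.82 -0.38  0.06] w 0.0155
   jaw -80.8
98 14.06 [0.6226 0.0753 0.16  ] q7 -1.261 F [ 2.  -3.2 -0.5] M [-1.04 -0.41  0.62] w 0.0156
   jaw -82.8
100 14.31 [0.6225 0.0755 0.16  ] q7 -1.296 F [ 1.8 -4.1 -0.7] M [-1.21 -0.38  1.03] w 0.0158
   jaw -84.8
stop
```

View pics/turn.png

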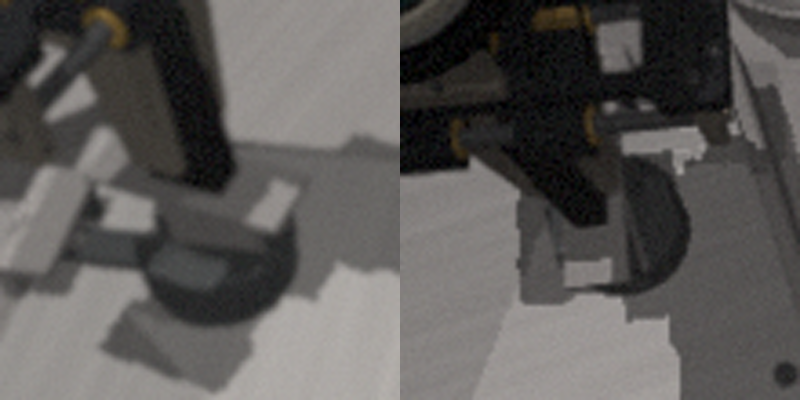

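The moment rises sharply to 1.03 N m at a blade angle of about 5–7°. That is home (18°) minus the 9° play, so the cam is at its stop, and the side view shows the tongue under the keeper. I'll back off within the play, lift, and check.

```bash
python3 - <<'E'
from h import *
q=env.sense()['joint_positions'].copy(); q[6]+=np.deg2rad(10.5); env.goto_joints(q); st("back")
env.movel(np.r_[CAM,.19],rate=.08); st("l1")
env.movel(np.r_[CAM,.24],rate=.15); st("l2")
env.reach(np.r_[KEY,.22],frame(KA-np.pi/2)); st("over stand")
for c in("side","top"):
    p,d,P=cloud(c); 
    u,v=proj(c,np.r_[CAM,.09])[0].astype(int)
    a=cv2.resize(p[v-50:v+50,u-50:u+50],(400,400),interpolation=cv2.INTER_CUBIC)
    u,v=proj(c,np.r_[KEY,.12])[0].astype(int)
    b=cv2.resize(p[v-55:v+55,u-55:u+55],(400,400),interpolation=cv2.INTER_CUBIC)
    cv2.imwrite(f"pics/chk_{c}.png",np.hstack([a,b])[:,:,::-1])
    r=np.hypot(P[...,0]-CAM[0],P[...,1]-CAM[1]); z=P[...,2]
    m=(d>0)&(r<.024)&(z>.08)&(z<.094); print(c,m.sum(),cv2.minAreaRect((P[m][:,:2]*1000).astype(np.float32)) if m.sum()>5 else "")
E
```

```text
back 14.71 [0.6216 0.0768 0.1595] q7 -1.118 F [ 0.4  0.3 -2.4] M [ 0.02  0.15 -0.05] w 0.0159
l1 15.23 [0.6227 0.0759 0.1906] q7 -1.135 F [ 0.6 -0.9 -1.9] M [-0.02  0.15  0.04] w 0.016
l2 15.72 [0.6221 0.0758 0.2395] q7 -1.167 F [-0.6  0.  -2.7] M [-0.    0.15 -0.01] w 0.0155
over stand 16.81 [ 0.5213 -0.1555  0.2195] q7 0.014 F [ 0.3 -0.5 -2.1] M [-0.03  0.12 -0.01] w 0.0157
side 105 ((624.1181030273438, 69.89541625976562), (45.906837463378906, 3.6363565921783447), 17.772668838500977)
top 0
```

View pics/chk_side.png

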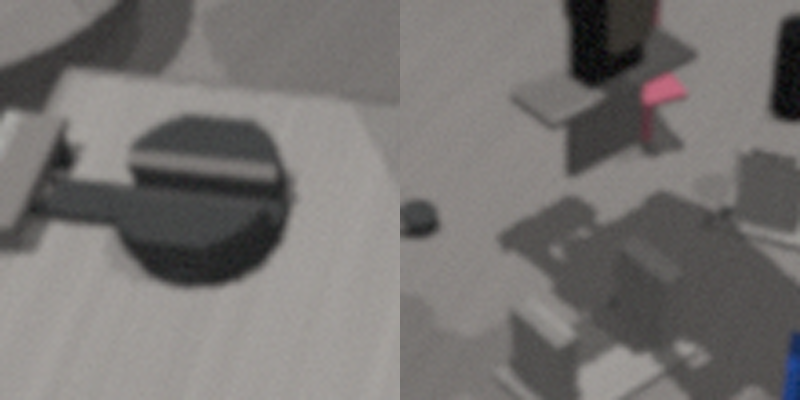

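View pics/chk_top.png

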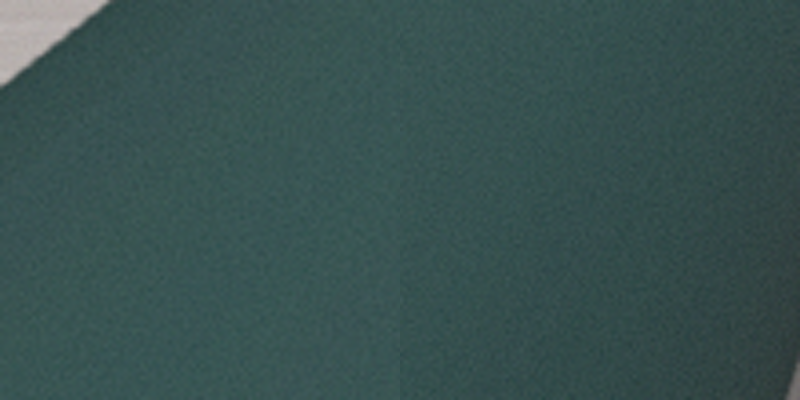

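The slot now measures 17.8° against home at 18.2°, and the tongue lies under the keeper, at left in the side crop. The top view is blocked by the arm. I'll check the key's pose in the grip from side depth, then put it back.

```bash
python3 - <<'E'
from h import *
p,d,P=cloud("side")
r=np.hypot(P[...,0]-KEY[0],P[...,1]-KEY[1]); z=P[...,2]
m=(d>0)&(r<.055)&(z>.185)&(z<.206)
u=np.array([np.cos(KA),np.sin(KA)]); X=P[m]
print(m.sum(),cv2.minAreaRect((X[:,:2]*1000).astype(np.float32)))
t=(X[:,:2]-KEY)@u
for lo,hi in((-.044,-.03),(-.03,-.02),(-.02,0),(0,.02),(.02,.03),(.03,.044)):
    k=(t>lo)&(t<hi); print(lo,k.sum(),np.median(X[k,2]) if k.any() else "", np.percentile(X[k,2],90) if k.any() else "")
E
```

```text
523 ((520.123046875, -153.85598754882812), (88.39805603027344, 31.668346405029297), 63.687744140625)
-0.044 62 0.199083589471722 0.19973585984387496
-0.03 48 0.19901420309024054 0.1997891875105919
-0.02 76 0.19906789831253366 0.20360670545095105
0 117 0.1993228203672447 0.2044037671341447
0.02 76 0.19872391223903263 0.1995556975779581
0.03 115 0.19870291070410628 0.19958957047462295
```

The flange is level and at the expected height, centred to within about 1 mm. Lowering it now.

```bash
python3 - <<'E'
from h import *
env.movel(np.r_[KEY,.11],rate=.12); st("a")
for z in (.098,.092,.089,.087,.086):
    env.movel(np.r_[KEY,z],rate=.05); s=st(z)
    if s['wrist_force'][2]>4: break
effector.release(); st("rel")
env.movel(np.r_[KEY,.25],rate=.12); st("up")
env.reach([.35,.40,.35],frame(KA-np.pi/2)); st("away")
for c in("side","top"):
    p,d,P=cloud(c); cv2.imwrite(f"pics/end_{c}.png",p[:,:,::-1])
    u,v=proj(c,np.r_[KEY,.08])[0].astype(int)
    cv2.imwrite(f"pics/endk_{c}.png",cv2.resize(p[v-45:v+45,u-45:u+45],(400,400),interpolation=cv2.INTER_CUBIC)[:,:,::-1])
    z=P[...,2]; m=(d>0)&(np.hypot(P[...,0]-KEY[0],P[...,1]-KEY[1])<.06)
    for n,k in(("handletop",m&(z>.115)),("flange",m&(z>.057)&(z<.069))):
        print(c,n,k.sum(),cv2.minAreaRect((P[k][:,:2]*1000).astype(np.float32)) if k.sum()>5 else "",np.median(z[k]))
    m=(d>0)&(np.hypot(P[...,0]-CAM[0],P[...,1]-CAM[1])<.024)&(z>.08)&(z<.094)
    if m.sum()>5: print(c,"slot",m.sum(),cv2.minAreaRect((P[m][:,:2]*1000).astype(np.float32)))
    print([(x['score'],x['at']) for x in tip_of(c,"key")])
E
python3 -c "
import cv2,numpy as np
cv2.imwrite('pics/endk.png',np.hstack([cv2.imread('pics/endk_side.png'),cv2.imread('pics/endk_top.png')]))"
```

```text
a 18.02 [ 0.5216 -0.1566  0.1107] q7 0.123 F [ 0.2  0.1 -1.3] M [-0.03  0.09  0.  ] w 0.0159
0.098 18.42 [ 0.5208 -0.1563  0.0977] q7 0.136 F [-0.5 -0.4 -1.3] M [-0.08  0.15  0.05] w 0.0159
0.092 18.68 [ 0.5207 -0.1563  0.0916] q7 0.142 F [-0.2 -0.9 -2.2] M [-0.07  0.12 -0.03] w 0.0157
0.089 18.93 [ 0.5209 -0.1564  0.0888] q7 0.145 F [ 0.3  0.5 -1.8] M [-0.04  0.11 -0.02] w 0.0156
0.087 19.18 [ 0.5209 -0.1564  0.0869] q7 0.147 F [ 0.3 -0.2 -2.4] M [-0.08  0.04 -0.02] w 0.0161
0.086 19.43 [ 0.521  -0.1564  0.086 ] q7 0.148 F [-0.7  0.1 -1.8] M [-0.08  0.1   0.03] w 0.0159
rel 20.62 [ 0.521  -0.1564  0.086 ] q7 0.148 F [-0.7  0.7 -0.4] M [-0.07  0.08 -0.05] w 0.0916
up 22.13 [ 0.5206 -0.1563  0.2493] q7 -0.008 F [ 0.3 -0.8  0.2] M [-0.06  0.13  0.04] w 0.0918
away 24.25 [0.3509 0.3991 0.3499] q7 -1.307 F [ 0.  -0.3  0.3] M [-0.06  0.12  0.01] w 0.0917
side handletop 182 ((518.817626953125, -155.12612915039062), (35.44927978515625, 16.717735290527344), 68.10955047607422) 0.12395105827534908
side flange 460 ((520.0223999023438, -155.28897094726562), (89.0162582397461, 40.50483703613281), 63.72953796386719) 0.06460129139833604
side slot 104 ((624.3474731445312, 70.18659973144531), (46.09365463256836, 4.130792617797852), 16.701324462890625)
[(0.77, [0.5892, -0.3741, -0.0009]), (0.72, [0.5244, -0.1548, 0.0166]), (0.56, [0.3939, -0.1388, 0.0012])]
top handletop 211 ((519.9393310546875, -156.8797607421875), (33.82648468017578, 16.711177825927734), 65.65367889404297) 0.12363790907060468
top flange 636 ((521.1964111328125, -157.5811004638672), (87.83512878417969, 40.1126823425293), 65.29143524169922) 0.06361732023041805
top slot 153 ((621.6885375976562, 77.67134857177734), (47.403968811035156, 10.017399787902832), 18.820127487182617)
[(0.8, [0.5913, -0.3711, -0.0017]), (0.7, [0.4012, -0.1421, 0.0008]), (0.69, [0.5157, -0.1561, 0.0135])]
```

View pics/endk.png

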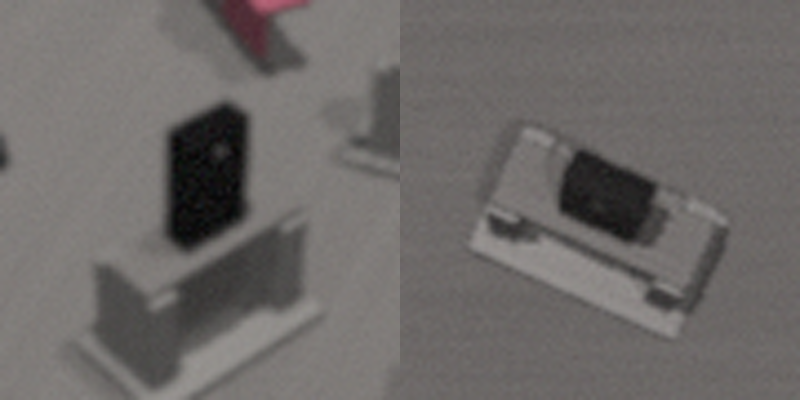

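View pics/end_side.png

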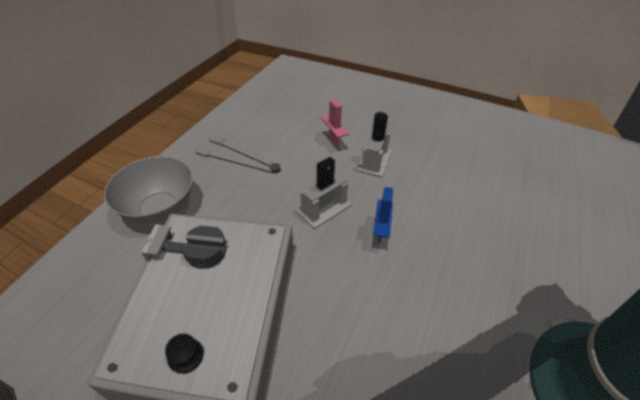

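The final views show the key upright, with its flange on both cheeks at side (325,172). The tongue is under the keeper at (175,245), and the robot is clear of everything. Handing in.

```bash
python3 -c "
from station import workorder
print(workorder.finish_job())"
```

```text
the job is handed in; nothing more can be done
None
```

The cover is locked, the key is back upright on its own stand, and the job is handed in. The robot clock read about 24 s of the 54 s just before that.

- **Turning the cam:** I took the flat-bladed key and set it in the slot with no contact force. I turned it 100° clockwise until the moment rose to about 1.0 N m, at the angle expected for the stop plus the blade's play. I then backed off within the play and lifted the key out.
- **Cam check:** After the key was back and the arm clear, the slot measured 16.7° from the side camera and 18.8° from the top. The box axis, where home should lie, is at about 18.2°, measured from the side view only because the top fit failed. The tongue shows under the keeper lip.
- **Key check:** The key stands upright with its flange on both cheeks, within about 1–2 mm of its starting position. The gripper is open, with about zero wrist force.
- **Disagreements:** The two cameras differ by about 2 mm and 2°. The top view was blocked by the arm in the mid-way check, right after the turn, but was clear for the final one.

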